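# Tilt a meter out of its foam and turn it over onto the reading stand

## Robot

A 6-joint arm with a two-finger parallel gripper is mounted at the origin on a cart in front of the work surface, level with it; the furniture and walls round the work are solid. World frame = base frame: x ahead of the robot, y to its left, z up, the work surface at z = 0. Lengths are in m, angles in degrees, forces in N, time in s.
With the tool pointing down it reaches from about 0.4 to 0.825 m from the base axis. Payload 7 kg.
Tool frame: the origin (TCP) lies midway between the tips of the shut fingers; the grasp point (between the pads) lies 19 mm behind it; z points along the fingers, y is the line along which they close (so a half turn about z gives the same grasp; the last joint's range is limited). The gripper opens to 88 mm and grips with 3 to 60 N. Pads are 19 mm wide; open, the fingers measure 130 mm over their backs; the gripper's body (78 mm by 193 mm) begins 47 mm behind the grasp point.
Start: joints at [-58.894, 20.546, 0.682, 0, -70.136, -16.507], TCP at [0.17, -0.653, 0.227] pointing down, gripper open.
Joint ranges: [-176.03, 176.03], [-82.01, 121.73], [-58.28, 71.71], [-173.87, 95.51], [-174.79, -0.11], [-173.66, 173.66]. Speed limits (degrees/s): [136.94, 136.94, 172.46, 180, 180, 180].

## Interface

Orientations are given as a 3x3 rotation matrix whose columns are the frame's x, y, z axes.
In Python, from rig import robot gives the robot as it stands. Calls block until the motion is done:
- robot.goto(position, orientation): joint-space move of the TCP to a pose.
- robot.servo_line(position, ori=None, speed=0.15): straight line of the TCP; ori=None keeps the orientation; speed is the mean speed in m/s.
- robot.movej(angles): joint-space move.
- robot.move_gripper(opening): opening from 0.0 (shut) to 1.0 (fully open); the grip force is fixed at half the most; returns when the fingers have stopped.
- robot.dwell(seconds).
- robot.ik(position, orientation): joint angles nearest the present ones, or None.
- robot.grab_frame(name): name is "side" or "top"; returns (picture, depth): 420x560x3 uint8, red, green, blue; 420x560 float32, m along the optical axis (not along the pixel's ray), 0 where there is no reading.
- robot.camera_info(name): a dict with "vfov" (degrees; the focal length in pixels is half the picture's height over the tangent of half this angle, whatever the lens; pixels are square), "cx", "cy" (the principal point, pixels), "view" (4x4, takes a point from world to camera coordinates). Camera axes: x right, y down, z forward; pixel columns grow to the right and rows downward; lengths in m; the calibration is good to about 2 mm. A picture is of the moment at which its call begins. camera_info takes no time and is no camera call.
A pose or a line that the arm cannot do raises robot.Unreachable and nothing moves.
- robot.job_done(): hands the job in, once; it reports no verdict.
Readings, each from a call of its own:
- robot.read_t(): time.
- robot.read_qpos(): joint angles.
- robot.read_qvel(): joint speeds.
- robot.read_effort(): joint torques, N m.
- robot.read_position(): TCP position.
- robot.read_tcp_rot(): TCP orientation.
- robot.read_force(): force on the tool from outside, world axes, zero at the start.
- robot.read_ft_torque(): the same for the moment, N m.
- robot.read_grip_width(): opening from 0.0 (shut) to 1.0 (fully open).
Only numpy, scipy, OpenCV 4.12 (cv2) and the standard library are available. Lean on these libraries where they do the work, as an engineer would, in place of code of your own. Each camera call takes 0.05 s, during which the arm holds its last target. There are 200 camera calls.

## Task

Take the hand-held meter out of its foam case and prop it on the sloping stand so that it can be read: it lies display down with one end caught under a keeper, so raise its free end first, then draw the caught end out from under the keeper without forcing it. Turn the meter over and rest it display up along the slope, centred, with the end that was under the keeper down against the ledge. Never let it drop or topple, leave the spare pack in its cutout and leave the glassware and bottles where they stand.

Things in the scene. Friction and masses are not known exactly. Their poses are not given: they have to be found in the camera images.
- case: Open flat instrument case with grey foam, fixed, 211 x 190 mm (x = -115 to 96 mm, y = -95 to 95 mm); near wall (-x) 34 mm high, the others 47 mm, foam 44 mm. Origin on its underside; +x points to the keeper end, z up. The meter's cutout runs along x, centred on y = +20 mm: for x = -25 to 47 mm it is tight, 60 mm wide, floor at z = 14 mm; its far wall (x = 47 to 65 mm) is only 22 mm high.
- finger_well (a point): Middle of the wide finger well round the meter's free end, at x = -66, y = 20, z = 6 mm in the case, on its floor. The well spans x = -107 to -25, y = -45 to +85 mm. In it the meter lies on a foam pedestal 40 mm wide (top z = 14 mm); a low ridge (x = -107 to -87, y = 0 to 40 mm, top z = 26 mm) stops the meter's free end.
- keeper: Rigid black keeper fixed to the case, with the case's origin and axes: a tab 28 mm wide (y = 6 to 34 mm) and 6 mm thick, underside at z = 54 mm (4 mm above the meter's back), that overhangs the meter's end by 8 mm (tab from x = 37 mm). Its post begins at x = 66 mm; under the tab the space behind the meter's end is open to x = 65 mm above the low far wall.
- pocket_end (a point): Point of the case where the lower edge of the meter's caught end lies at the start (middle of that edge, on the cutout's floor: x = 45, y = 20, z = 14 mm in the case).
- meter: White hand-held meter, a rounded box 130 (x) x 56 (y) x 36 mm (z), about 0.24 kg. Origin: centre of its display face; +z points from the display to the back (up at the start, the display facing down), +x points to the end under the keeper; the free end is at x = -65 mm. At the start its origin is at x = -20, y = 20, z = 14 mm in the case, axes as the case's. It can stand on either end.
- meter_foot (a point): Middle of the edge between the meter's back and the end that is under the keeper at the start (x = 65, y = 0, z = 36 mm in the meter).
- meter_keeper_end (a point): Middle of the edge between the meter's display face and the end that is under the keeper at the start (x = 65, y = 0, z = 0 in the meter).
- spare_pack: White spare battery pack, box 74 x 46 x 30 mm, lying in the smaller cutout beside the meter (its top at z = 50 mm); stays there. Origin: centre of its underside.
- stand: Grey sloping stand, fixed: base 130 (x) x 80 (y) x 8 mm, origin at the centre of its underside, z up. Its rest plate, 46 mm wide (narrower than the meter), rises toward +x at 35 degrees from horizontal over 100 mm (upper end at x = 27, z = 87 mm). At the lower end a ledge 70 mm wide and 6 mm thick stands square to the plate, 24 mm high above it.
- stand_foot (a point): Middle of the corner between rest plate and ledge of the stand (x = -55, y = 0, z = 30 mm in the stand).
- buffer_bottle: Bystander: clear round bottle with a blue cap, 55 mm diameter, 100 mm high, origin at the centre of its underside.
- beaker: Bystander: glass beaker, 60 mm diameter, 70 mm high, origin at the centre of its underside.
- flask: Bystander: conical glass flask, 64 mm diameter, 105 mm high, origin at the centre of its underside.
- dropper: Bystander: small white dropper bottle, 32 mm diameter, 76 mm high, origin at the centre of its underside.
Things that resemble listed ones, but are neither listed nor needed, are in the scene too. Leave any purple look-alike of the meter alone.

How it is judged:
By the outcome, as a careful person would: the job done as asked, in the order asked, and still so for the second after the job is handed in, with the robot touching nothing.
It also fails if it takes over 56 s, if anything falls off the work surface, if the arm or the gripper's body presses on something with over 40 N, if the wrist force passes 120 N, or if a joint passes its speed limit or range.

## Working session

There is one attempt and no reset: what is moved stays moved. The work goes in short steps, each a Python script; the robot and the scene stay as the last script left them, time stands still between calls to the robot, and variables do not carry over. Pictures are saved under pics/ and viewed, on a budget of 10 in all, crops included, one or two more only if the job needs it, and the job is handed in when it is done.

```bash
ls; mkdir -p pics; python3 - <<'E'
from rig import robot
import cv2,numpy as np
np.set_printoptions(precision=4,suppress=True)
for n in("side","top"):
    p,d=robot.grab_frame(n); cv2.imwrite(f"pics/{n}0.png",p[:,:,::-1]); np.savez(f"{n}0.npz",p=p,d=d)
    print(n,robot.camera_info(n),(d==0).mean(),d.min(),d.max())
print(robot.read_t(),robot.read_tcp_rot(),robot.read_force())
E
```

```text
pics
side {'vfov': 54.461535938274274, 'cx': 270.06406310253396, 'cy': 208.98994316219995, 'view': array([[ 0.937 , -0.3486, -0.023 , -0.4683],
       [-0.1683, -0.3927, -0.9041,  0.1496],
       [ 0.3062,  0.851 , -0.4266,  1.1388],
       [ 0.    ,  0.    ,  0.    ,  1.    ]])} 0.020595238095238094 0.0 3.3858857
top {'vfov': 46.441815032811476, 'cx': 281.9738155634258, 'cy': 211.8361882908803, 'view': array([[ 0.0273, -0.9996, -0.0034,  0.0088],
       [-0.994 , -0.0268, -0.1059,  0.5168],
       [ 0.1058,  0.0063, -0.9944,  1.5111],
       [ 0.    ,  0.    ,  0.    ,  1.    ]])} 0.003898809523809524 0.0 2.3557422
0.1 [[-0.9677 -0.252  -0.0005]
 [-0.252   0.9677  0.0014]
 [ 0.0001  0.0015 -1.    ]] [0.3518 0.1199 0.0225]
```

View pics/side0.png

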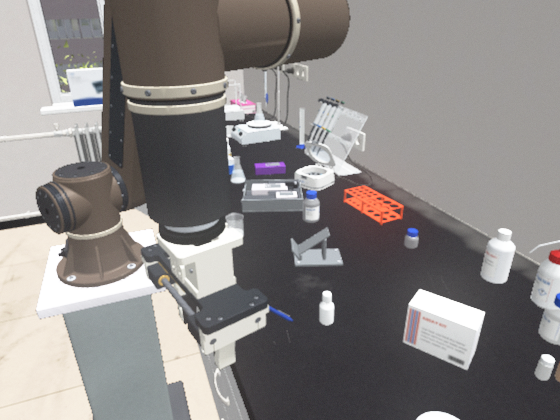

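View pics/top0.png

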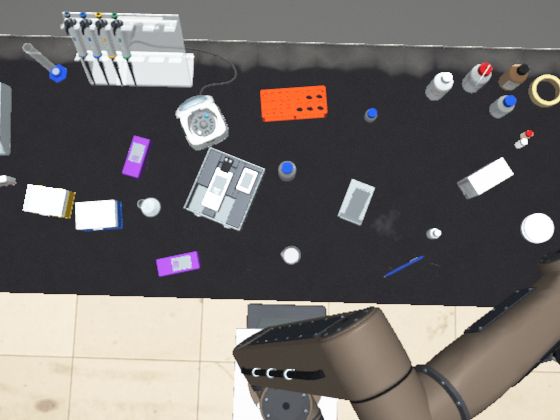

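The top view shows the case at about (225,188), with its keeper at (226,162). The stand is at (356,202), and both point up and slightly right in the picture (+x world, yaw about -20°). The side view shows the stand's ledge at (294,246) and its plate rising to (328,233). The purple look-alikes at (136,157) and (178,263) are to be left alone.

```bash
cat > h.py <<'E'
import numpy as np,cv2
from rig import robot
np.set_printoptions(precision=4,suppress=True)
def cloud(n,d):
    c=robot.camera_info(n); f=210/np.tan(np.radians(c['vfov']/2)); v,u=np.mgrid[:420,:560]
    P=np.stack([(u-c['cx'])/f*d,(v-c['cy'])/f*d,d],-1)
    V=np.array(c['view']); W=(P-V[:3,3])@V[:3,:3]; W[d==0]=np.nan; return W
def px(n,X):
    c=robot.camera_info(n); f=210/np.tan(np.radians(c['vfov']/2)); V=np.array(c['view'])
    q=np.atleast_2d(X)@V[:3,:3].T+V[:3,3]; return np.c_[q[:,0]/q[:,2]*f+c['cx'],q[:,1]/q[:,2]*f+c['cy']]
E
python3 - <<'E'
from h import *
for n in("top","side"):
    z=np.load(f"{n}0.npz"); W=cloud(n,z['d']); np.save(n+"W.npy",W)
    for nm,(x0,x1,y0,y1) in {"case":(.4,.75,.05,.4),"stand":(.4,.68,-.28,-.1)}.items():
        m=(W[...,0]>x0)&(W[...,0]<x1)&(W[...,1]>y0)&(W[...,1]<y1)
        print(n,nm,'table z',np.nanmedian(W[m&(W[...,2]<.004)][:,2]))
        mm=(m&(W[...,2]>.006)).astype(np.uint8)
        k,l,s,c=cv2.connectedComponentsWithStats(mm)
        for i in range(1,k):
            if s[i,4]<40: continue
            Q=W[l==i]; r=cv2.minAreaRect((Q[:,:2]*1000).astype(np.float32))
            print(' ',s[i],r,'z',np.percentile(Q[:,2],[5,50,95,100]))
# crops from top and height
z=np.load("top0.npz");W=np.load("topW.npy")
def up(im,a,b,c,d): return cv2.resize(im[a:b,c:d],None,fx=4,fy=4,interpolation=cv2.INTER_NEAREST)
hm=np.clip(np.nan_to_num(W[...,2])*2000,0,255).astype(np.uint8); hm=cv2.applyColorMap(hm,cv2.COLORMAP_JET)
p=z['p'][:,:,::-1]
a=np.hstack([up(p,140,240,175,275),up(hm,140,240,175,275)])
s=np.load("side0.npz")['p'][:,:,::-1]
b=np.hstack([up(p,175,225,330,380),up(s,225,275,285,350),cv2.resize(s[175:215,235:310],None,fx=4,fy=4)[:200,:140] if 0 else np.zeros((200,340,3),np.uint8)])[:, :800]
cv2.imwrite("pics/crop1.png",np.vstack([a,b]))
E
```

```text
top case table z -0.0009135691904628961
  [ 183  134   82   97 4168] ((617.6510620117188, 239.164306640625), (275.8982849121094, 260.88519287109375), 70.3363037109375) z [0.0106 0.0447 0.0582 0.069 ]
top stand table z -0.00037527337886434736
  [337 179  37  51 911] ((551.720947265625, -208.42672729492188), (82.19581604003906, 145.12750244140625), 69.5333251953125) z [0.0068 0.0393 0.0825 0.0917]
side case table z 0.001665585232095251
  [ 242  169   71   42 2040] ((616.3868408203125, 227.59762573242188), (260.8675231933594, 260.0943298339844), 71.56873321533203) z [0.012  0.0446 0.0573 0.0641]
side stand table z 0.0011785076327618957
  [ 291  227   53   39 1159] ((558.1226806640625, -208.97381591796875), (82.52922821044922, 138.5310821533203), 72.06385803222656) z [0.0075 0.011  0.079  0.0885]
```

View pics/crop1.png

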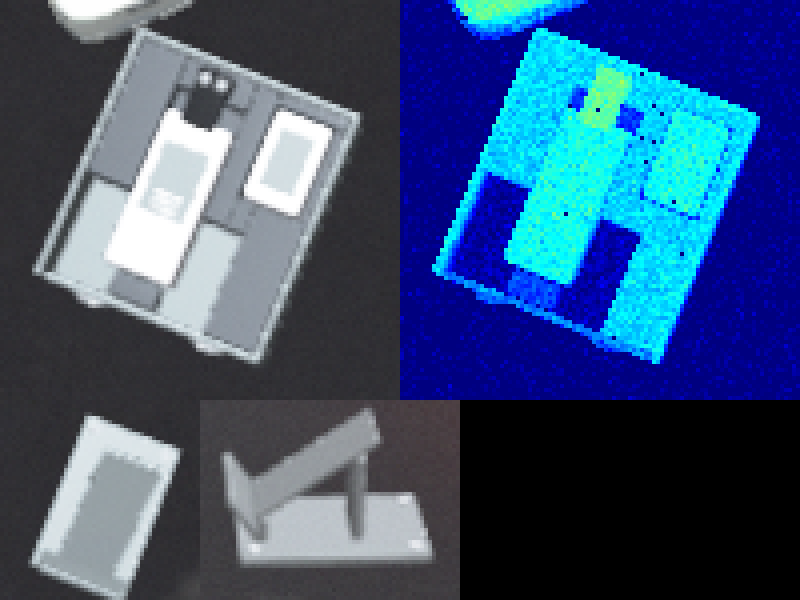

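The crop shows the meter at the case's +x end with the keeper over it, the pack at the right and the free-end well near the robot. The stand's ledge is at its lower left, so its +x points away from the robot. Next I'll fit the poses with height models in both clouds.

```bash
cat > fit.py <<'E'
from h import *
from scipy.optimize import minimize
T={n:np.load(n+"W.npy").reshape(-1,3) for n in("top","side")}
def case(x,y):
    z=np.full(x.shape,0.); ins=(x>-115)&(x<96)&(abs(y)<95); z[ins]=44
    b=lambda x0,x1,y0,y1:(x>x0)&(x<x1)&(y>y0)&(y<y1)
    z[ins&((abs(y)>92)|(x>93))]=47; z[b(-107,-25,-45,85)]=6; z[ins&(x<-111)]=34
    z[b(-25,47,-10,50)]=14; z[b(47,65,-10,50)]=22; z[b(-107,-87,0,40)]=26; z[b(-87,-25,0,40)]=14
    z[b(-85,45,-8,48)]=50; z[b(37,90,6,34)]=60; z[b(-70,90,-80,-18)&(z==44)]=np.nan; return z
def stand(x,y):
    z=np.zeros(x.shape); z[(abs(x)<65)&(abs(y)<40)]=8
    p=(x>-55)&(x<27)&(abs(y)<23); z[p]=(30+(x+55)*np.tan(np.radians(35)))[p]
    l=(x>-73)&(x<-55)&(abs(y)<35); z[l]=np.nan; return z
def meter(x,y): z=np.full(x.shape,np.nan); z[(abs(x+20)<80)&(abs(y-20)<40)]=0;return z
def fit(f,ns,x0,rad):
    W=np.vstack([T[n] for n in ns]); W=W[np.linalg.norm(W[:,:2]-x0[:2],axis=1)<rad]*1000
    def cost(q):
        c,s=np.cos(q[2]),np.sin(q[2]); d=W[:,:2]-np.array(q[:2])*1000
        e=np.abs(W[:,2]-f(d[:,0]*c+d[:,1]*s,-d[:,0]*s+d[:,1]*c)); e=e[~np.isnan(e)]
        return np.minimum(e,10).mean()
    best=None
    for dx in(-.02,0,.02):
        for dy in (-.02,0,.02):
            S=np.array(x0)+[dx,dy,0]; sim=np.vstack([S]+[S+np.eye(3)[i]*[.01,.01,.1] for i in range(3)])
            r=minimize(cost,S,method='Nelder-Mead',options=dict(initial_simplex=sim,xatol=1e-5,fatol=1e-5))
            if best is None or r.fun<best.fun:best=r
    return best
if __name__=="__main__":
    for ns in(["top"],["side"],["top","side"]):
        for nm,f,x0,rad in(("case",case,[.61,.23,-.35],.17),("stand",stand,[.553,-.208,-.35],.12)):
            r=fit(f,ns,x0,rad); print(ns,nm,r.x[:2],np.degrees(r.x[2]),r.fun)
    W=np.load("topW.npy")
    for nm,(u,v) in dict(bottle=(287,170),beaker=(290,255),flask=(150,207),dropper=(433,234)).items():
        w=W[v-15:v+15,u-15:u+15].reshape(-1,3); w=w[w[:,2]>.02]; print(nm,np.median(w,0),w.max(0),w.min(0))
E
python3 fit.py
```

```text
['top'] case [0.5946 0.2044] -20.79576250222061 3.7949783579597236
['top'] stand [ 0.56   -0.2107] -20.04753017895602 2.9290842894235642
['side'] case [0.5956 0.2039] -20.529026865629568 5.825889866555171
['side'] stand [ 0.5608 -0.2101] -18.910520146102517 2.3942062571869545
['top', 'side'] case [0.5947 0.2043] -20.68725827765541 4.307406820662412
['top', 'side'] stand [ 0.5605 -0.2103] -19.368318238023242 2.717728682554972
bottle [0.6389 0.0133 0.0751] [0.6726 0.0388 0.1052] [ 0.6184 -0.0142  0.0206]
beaker [ 0.3879 -0.0084  0.0604] [0.4088 0.0251 0.0755] [ 0.3569 -0.0326  0.02  ]
flask [0.5213 0.4358 0.0479] [0.5498 0.4696 0.1081] [0.4959 0.4141 0.0202]
dropper [ 0.461 -0.441  0.052] [ 0.4779 -0.4318  0.0831] [ 0.4465 -0.4593  0.0201]
```

Both views agree to 1–2 mm and about 1°, and the sizes and heights match the text. The plan: grip the free end with the tool tilted, lift and draw it out, stand the meter on its keeper end on the table, regrip from the display side, then lay it on the slope. Now a reachability search.

```bash
cat >> h.py <<'E'
from scipy.spatial.transform import Rotation as Ro
Rz=lambda a:Ro.from_euler('z',a,degrees=True).as_matrix()
Ry=lambda a:Ro.from_euler('y',a,degrees=True).as_matrix()
CP,CY=np.array([.5947,.2043,0]),-20.75
SP,SY=np.array([.5604,-.2104,0]),-19.6
def tool(Rm,pm,gx,gz,a,sg):
    "TCP pose for a grip at (gx,0,gz) of the meter, tool tilted a deg from -z_m toward +x_m"
    a=np.radians(a); z=np.array([np.sin(a),0,-np.cos(a)]); y=np.array([0,sg,0.]); x=np.cross(y,z)
    return pm+Rm@(np.array([gx,0,gz])+.019*z), Rm@np.c_[x,y,z]
def m_case(phi,dx=0,dz=0,draw=0):
    "meter in case pitched phi about its lower caught edge, then shifted (case axes) and drawn along its axis"
    R=Rz(CY)@Ry(phi); piv=CP+Rz(CY)@np.array([.045+dx,.020,.014+dz])
    return R,piv-R@np.array([.065+draw,0,0])
def m_stand_up(xy,beta,h=0):
    "standing on keeper end, back (z_m) facing world heading beta"
    R=Rz(beta)@Ry(90); return R,np.array([*xy,.065+h])
def m_slope(up=0,along=0):
    R=Rz(SY)@Ry(145); n=-R[:,2]
    return R,SP+Rz(SY)@np.array([-.055,0,.030])+n*(up+.036)-R[:,0]*(.065+along)
E
cat > s.py <<'E'
from h import *
import itertools
W=np.load("topW.npy").reshape(-1,3)
for n in("top","side"):
    W=np.load(n+"W.npy").reshape(-1,3); L=(W-CP)@Rz(CY)
    m=(abs(L[:,0]+.025)<.05)&(abs(L[:,1]-.02)<.022)&(L[:,2]>.03); print(n,'meter back z',np.median(L[m,2]),m.sum())
    Z=np.load(n+"0.npz"); P=Z['p'].reshape(-1,3).min(1)
    m=(L[:,0]>-.1)&(L[:,0]<.03)&(abs(L[:,1]-.02)<.035)&(L[:,2]>.043)&(P>200)
    print('  white x,y range',np.percentile(L[m,:2],[1,99],axis=0).ravel(),'yaw rect',cv2.minAreaRect((L[m,:2]*1000).astype(np.float32)))
def ok(T): return robot.ik(*T)
for a in(15,30,40):
    for sg in(1,-1):
        r=[ok(tool(*m,-.030,.020,a,sg)) for m in(m_case(0),m_case(12),m_case(12,draw=.03),m_case(12,draw=.03,dz=.1))]
        print('g1',a,sg,[None if q is None else np.round(q) for q in (r[0],r[3])],[q is not None for q in r])
for t in(20,30,45,60,75):
    for sg in(1,-1):
        a=t+90-180  # placeholder
        # t_f=a-145 ; t_s=a-90 -> a=t+90
        r=[ok(tool(*m,-.025,.018,t+90,sg)) for m in(m_slope(),m_slope(.06))]
        print('final',t,sg,[None if q is None else np.round(q) for q in r])
for xy in((.5,-.04),(.52,-.04),(.62,-.08),(.62,-.36)):
    for beta in range(-180,180,30):
        o=[]
        for a in(15,30,40):
            for sg in(1,-1):
                if ok(tool(*m_stand_up(xy,beta),-.030,.020,a,sg)) is not None and ok(tool(*m_stand_up(xy,beta,.1),-.030,.020,a,sg)) is not None:o.append((a,sg))
        o2=[(t,sg) for t in(20,30,45,60,75) for sg in(1,-1) if ok(tool(*m_stand_up(xy,beta),-.025,.018,t+90,sg)) is not None]
        print(xy,beta,'place',o,'| regrip',o2)
E
python3 s.py
```

```text
top meter back z 0.04971420346540528 452
  white x,y range [-0.0842 -0.0084  0.0287  0.0459] yaw rect ((-27.893875122070312, 19.443897247314453), (115.38560485839844, 56.7839469909668), 0.39925605058670044)
side meter back z 0.052007560156516544 150
  white x,y range [-0.0825 -0.0114  0.0271  0.0461] yaw rect ((-27.149696350097656, 18.767061233520508), (111.8116226196289, 59.38132095336914), 3.3962724208831787)
g1 15 1 [array([ 46.,  22., -44.,  39., -22., 167.]), array([  46.,   15.,  -20.,    3.,  -53., -159.])] [True, True, True, True]
g1 15 -1 [array([ 46.,  22., -44.,  39., -22., -13.]), array([ 46.,  15., -20.,   3., -53.,  21.])] [True, True, True, True]
g1 30 1 [None, None] [False, True, True, False]
g1 30 -1 [None, array([ 53.,  11., -38.,  28., -40.,  -5.])] [False, True, True, True]
g1 40 1 [None, array([ 53.,  10., -49.,  52., -35., 152.])] [False, True, True, True]
g1 40 -1 [None, array([ 53.,  10., -49.,  52., -35., -28.])] [False, True, True, True]
final 20 1 [array([  -7.,   42.,   12.,   -7.,  -94., -101.]), array([  -6.,   37.,    8.,   -8.,  -96., -102.])]
final 20
[... 7839 characters left out ...]
 (60, 1), (60, -1), (75, 1), (75, -1)]
(0.62, -0.36) 60 place [(15, 1), (15, -1), (30, 1), (30, -1), (40, 1), (40, -1)] | regrip [(20, 1), (30, 1), (30, -1), (45, 1), (45, -1), (60, 1), (60, -1), (75, 1), (75, -1)]
(0.62, -0.36) 90 place [(15, 1), (15, -1), (30, 1), (30, -1), (40, 1), (40, -1)] | regrip [(20, 1), (20, -1), (30, 1), (30, -1), (45, 1), (45, -1), (60, 1), (60, -1), (75, 1), (75, -1)]
(0.62, -0.36) 120 place [] | regrip [(20, 1), (20, -1), (30, 1), (30, -1), (45, 1), (45, -1), (60, 1), (60, -1), (75, 1), (75, -1)]
(0.62, -0.36) 150 place [(15, 1), (15, -1), (30, 1), (30, -1)] | regrip [(20, 1), (20, -1), (30, 1), (30, -1), (45, 1), (45, -1), (60, 1), (60, -1), (75, 1), (75, -1)]
```

Everything is reachable. I'll stand the meter at (0.505, 0.0) with its back toward -y, which clears the beaker, bottle and stand. Now the approach and grip.

```bash
cat >> h.py <<'E'
G1=dict(gx=-.027,gz=.020,a=15,sg=-1)
def case_pose(*a,**k):
    R,p=m_case(*a,**k); return tool(R,p-R[:,1]*.0005,**G1)
def rep(s=""):
    print(s,'t',round(robot.read_t(),2),'F',np.round(robot.read_force(),1),'w',round(robot.read_grip_width()*88,1),'q',np.round(robot.read_qpos(),0),'p',np.round(robot.read_position(),4))
E
python3 - <<'E'
from h import *
robot.move_gripper(.82)
p,R=case_pose(0); d=R[:,2]
robot.goto(p-.13*d+[0,0,.03],R); rep('pre')
robot.servo_line(p-.05*d,R,speed=.12); rep()
robot.servo_line(p,R,speed=.06); rep('at')
print(p,robot.read_position())
s,_=robot.grab_frame("side");t,_=robot.grab_frame("top")
cv2.imwrite("pics/g1.png",np.hstack([cv2.resize(s[130:230,200:340],None,fx=2.8,fy=2.8),cv2.resize(t[130:230,160:300],None,fx=2.8,fy=2.8)])[:,:,::-1])
E
```

```text
pre t 4.03 F [0.4 0.8 0.1] w 72.1 q [ 53.   9. -32.  20. -46.   3.] p [0.5311 0.2489 0.1712]
 t 5.09 F [-0.5  0.4  0.6] w 72.0 q [ 49.  18. -40.  29. -30.  -5.] p [0.5505 0.2424 0.0646]
at t 6.08 F [-0.2  0.1 -0.3] w 72.0 q [ 46.  22. -44.  39. -22. -13.] p [0.5624 0.2376 0.0159]
[0.5623 0.2374 0.0156] [0.5624 0.2376 0.0159]
```

View pics/g1.png

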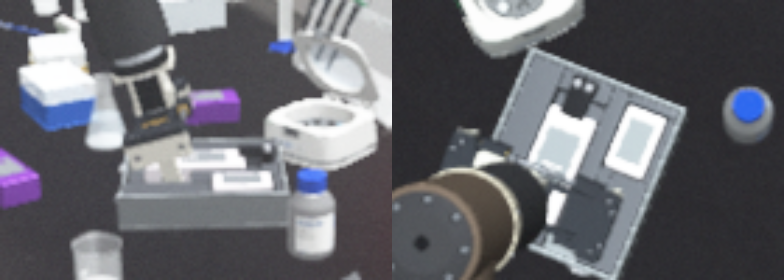

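The gripper sits over the free end, with the fingers in the well either side of the meter at about (550,190) in the right half. No contact force shows. Now grip, tilt and draw out, with a force guard.

```bash
python3 - <<'E'
from h import *
robot.move_gripper(0.0); rep('grip')
F0=np.array(robot.read_force())
def step(T,v):
    robot.servo_line(*T,speed=v); f=np.array(robot.read_force())
    if np.linalg.norm(f-F0)>15: rep('ABORT'); raise SystemExit
for ph in(3,6,10): step(case_pose(ph,dz=.0012*ph/10),.04); rep(ph)
for dr in(.010,.020,.030): step(case_pose(10,dz=.0012,draw=dr),.05); rep(dr)
s,_=robot.grab_frame("side");t,_=robot.grab_frame("top")
cv2.imwrite("pics/g2.png",np.hstack([cv2.resize(s[130:230,200:340],None,fx=2.8,fy=2.8),cv2.resize(t[130:230,160:300],None,fx=2.8,fy=2.8)])[:,:,::-1])
E
```

```text
grip t 6.6 F [-1.5  1.4  2.2] w 56.2 q [ 46.  22. -44.  39. -22. -13.] p [0.5624 0.2378 0.0159]
3 t 6.96 F [ 0.1  0.3 -2.4] w 55.9 q [ 47.  23. -38.  25. -27.   0.] p [0.5627 0.2375 0.0204]
6 t 7.25 F [-0.9  0.4 -3. ] w 56.3 q [ 46.  23. -33.  16. -31.  10.] p [0.5632 0.2367 0.0252]
10 t 7.57 F [ 0.6  0.2 -3.1] w 56.2 q [ 44.  24. -27.   8. -38.  19.] p [0.564  0.2361 0.0316]
0.01 t 7.92 F [-0.5 -0.1 -2.5] w 56.4 q [ 45.  23. -28.   8. -38.  19.] p [0.5534 0.2399 0.0334]
0.02 t 8.27 F [ 0.5  0.7 -2. ] w 56.0 q [ 46.  22. -28.   8. -38.  18.] p [0.545  0.2439 0.0355]
0.03 t 8.62 F [ 0.4  0.  -3. ] w 56.1 q [ 47.  22. -29.   8. -37.  17.] p [0.5359 0.2475 0.0373]
```

View pics/g2.png

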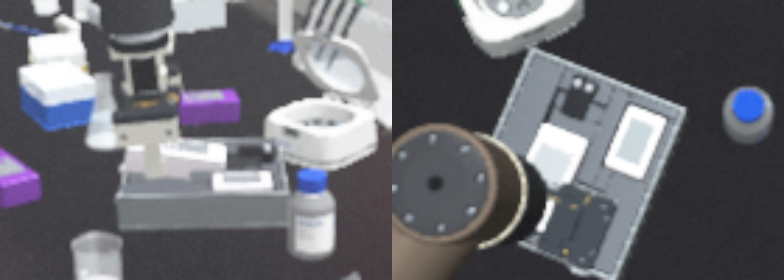

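The meter is held (56 mm opening, about 2.4 N load), tilted and clear of the keeper, and the pack is in place. Lift it and carry it to a standing pose above the spot.

```bash
cat >> h.py <<'E'
XY,BETA=(.505,0.0),-90
def mid(yaw,phi,p):
    R=Rz(yaw)@Ry(phi); return R,np.array(p)-R@np.array([G1['gx'],0,G1['gz']])   # p: where the grip point goes
E
python3 - <<'E'
from h import *
robot.servo_line(*case_pose(10,dz=.16,draw=.03),speed=.15); rep('up')
try:
    robot.servo_line(*tool(*mid(-55,50,[.53,.12,.27]),**G1),speed=.10); rep('mid')
    robot.servo_line(*tool(*m_stand_up(XY,BETA,.10),**G1),speed=.08); rep('above')
except robot.Unreachable as e: rep('unreach '+str(e))
s,ds=robot.grab_frame("side");t,dt=robot.grab_frame("top"); np.savez("l.npz",ds=ds,dt=dt,s=s,t=t)
cv2.imwrite("pics/up.png",np.hstack([cv2.resize(s[80:280,180:360],None,fx=2.1,fy=2.1),cv2.resize(t[100:300,180:380],None,fx=2.1,fy=2.1)])[:,:,::-1])
E
```

```text
up t 9.93 F [ 0.2 -1.3 -2.7] w 55.7 q [ 47.  12. -18.   5. -58.  20.] p [0.5356 0.2469 0.1949]
mid t 11.4 F [ 0.4  0.6 -2.1] w 55.9 q [ 10.  19.   6. -31. -93.  28.] p [0.5236 0.1296 0.2545]
above t 13.4 F [ 0.  -0.6 -1.7] w 56.1 q [ -27.   35.   -1.  -61. -102.   43.] p [ 0.5053 -0.0012  0.1876]
```

View pics/up.png

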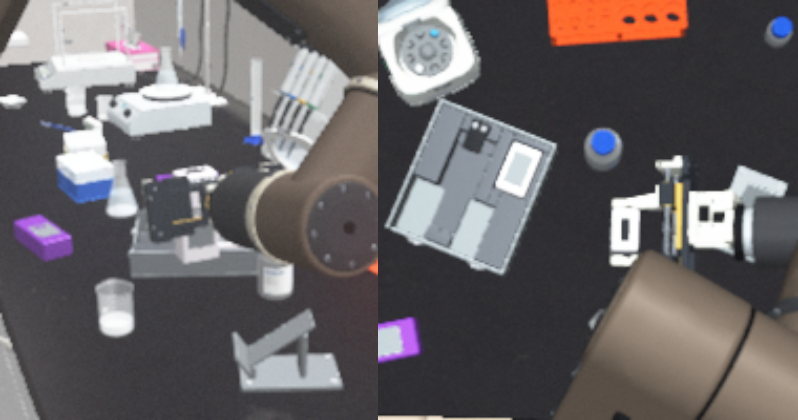

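The meter hangs upright at about (195,240) in the left half, near the planned pose. Before lowering, I'll check from the depth how it sits in the grip.

```bash
python3 - <<'E'
from h import *
z=np.load("l.npz")
R,p=m_stand_up(XY,BETA,.10)
for n,d in(("side",z['ds']),("top",z['dt'])):
    L=(cloud(n,d).reshape(-1,3)-p)@R
    m=(abs(L[:,0])<.085)&(abs(L[:,1])<.04)&(abs(L[:,2]-.018)<.05); q=L[m]
    print(n,m.sum())
    for x0 in np.arange(-.08,.085,.015):
        k=(abs(q[:,0]-x0)<.0075)
        if k.sum()>4: print('  x',round(x0,3),k.sum(),'y',np.percentile(q[k,1],[2,98]),'z',np.percentile(q[k,2],[10,50,90]))
    b=q[(abs(q[:,2]-.036)<.012)&(q[:,0]>.0)]
    if len(b)>30: 
        A=np.c_[b[:,:2],np.ones(len(b))]; c=np.linalg.lstsq(A,b[:,2],rcond=None)[0]; print('plane slopes deg',np.degrees(c[:2]),c[2],'x max',np.percentile(b[:,0],98))
E
```

```text
side 433
  x -0.065 86 y [-0.0248  0.0282] z [0.007  0.0227 0.0344]
  x -0.05 5 y [-0.0101  0.0226] z [0.0326 0.0353 0.036 ]
  x -0.035 20 y [-0.0108  0.0023] z [0.0315 0.0348 0.0371]
  x -0.02 19 y [-0.0072  0.0025] z [0.0319 0.0345 0.0367]
  x -0.005 8 y [-0.0079  0.0018] z [0.0325 0.034  0.0378]
  x 0.01 24 y [-0.0053  0.0223] z [0.0316 0.0345 0.0356]
  x 0.025 91 y [-0.0247  0.0284] z [0.0308 0.0337 0.0367]
  x 0.04 96 y [-0.0248  0.0295] z [0.0245 0.0339 0.0368]
  x 0.055 80 y [-0.0251  0.0296] z [0.0241 0.0332 0.0357]
plane slopes deg [-0.8235  1.181 ] 0.03426648035369405 x max 0.060015096769818796
top 439
  x -0.08 17 y [-0.0233  0.0394] z [0.0285 0.0617 0.0669]
  x -0.065 266 y [-0.028   0.0263] z [0.005  0.0189 0.0328]
  x -0.05 55 y [-0.0347  0.0383] z [0.0002 0.0381 0.0575]
  x -0.035 96 y [-0.0398  0.0384] z [0.0042 0.019  0.0443]
  x -0.02 5 y [-0.0327  0.0347] z [0.0013 0.024  0.042 ]
```

The meter sits within 1–2 mm and 1° of the plan. Lower it to contact, release, retreat and check that it stands.

```bash
python3 - <<'E'
from h import *
robot.servo_line(*tool(*m_stand_up(XY,BETA,.005),**G1),speed=.08)
f=[]
for _ in range(4): f.append(robot.read_force()[2]); robot.dwell(.03)
f0=np.mean(f); rep('low')
for h in np.arange(.004,-.005,-.001):
    robot.servo_line(*tool(*m_stand_up(XY,BETA,h),**G1),speed=.02)
    f=np.mean([ (robot.dwell(.02),robot.read_force()[2])[1] for _ in range(3)])
    print(round(h,3),round(f-f0,1))
    if f-f0>4: break
robot.dwell(.2); robot.move_gripper(.8); robot.dwell(.3); rep('open')
p,R=robot.read_position(),np.array(robot.read_tcp_rot()); p=np.array(p)
robot.servo_line(p-.10*R[:,2],speed=.12); rep('back')
s,ds=robot.grab_frame("side");t,dt=robot.grab_frame("top"); np.savez("st.npz",ds=ds,dt=dt,s=s,t=t)
cv2.imwrite("pics/st.png",np.hstack([cv2.resize(s[80:280,180:360],None,fx=2.1,fy=2.1),cv2.resize(t[100:300,180:380],None,fx=2.1,fy=2.1)])[:,:,::-1])
R,p=m_stand_up(XY,BETA)
for n,d in(("side",ds),("top",dt)):
    L=(cloud(n,d).reshape(-1,3)-p)@R
    m=(abs(L[:,0])<.075)&(abs(L[:,1])<.045)&(abs(L[:,2]-.018)<.035); q=L[m]
    b=q[(abs(q[:,2]-.036)<.012)&(abs(q[:,0])<.055)]
    if len(b)>60:
        c=np.linalg.lstsq(np.c_[b[:,:2],np.ones(len(b))],b[:,2],rcond=None)[0]; print(n,len(b),'back plane slopes deg',np.degrees(c[:2]),c[2],'y',np.percentile(b[:,1],[2,98]))
    e=q[abs(q[:,0]+.065)<.006]; print(n,'top end',len(e),'x',np.median(e[:,0]),'rect',cv2.minAreaRect((e[:,1:]*1000).astype(np.float32)))
E
```

```text
low t 14.97 F [-0.1  0.2 -2.1] w 56.1 q [-27.  43.  -2. -60. -97.  51.] p [ 0.5052 -0.0017  0.0926]
0.004 -0.6
0.003 -0.7
0.002 -0.5
0.001 -0.5
0.0 -0.8
-0.001 1.6
-0.002 7.9
open t 18.1 F [1.1 0.5 1.2] w 70.5 q [-27.  44.  -2. -60. -97.  52.] p [ 0.505  -0.0017  0.0851]
back t 19.08 F [-0.   0.8 -0.2] w 70.7 q [ -34.   45.    5.  -56. -104.   49.] p [ 0.5049 -0.0977  0.1109]
side 111 back plane slopes deg [-1.1407  2.1695] 0.032822285620321474 y [-0.0249  0.0305]
side top end 121 x -0.06545983855141271 rect ((2.83868408203125, 18.318195343017578), (55.693756103515625, 41.23320770263672), 4.266836643218994)
top top end 225 x -0.06436205935812389 rect ((1.348714828491211, 18.988006591796875), (35.443756103515625, 53.836849212646484), 88.32769012451172)
```

View pics/st.png

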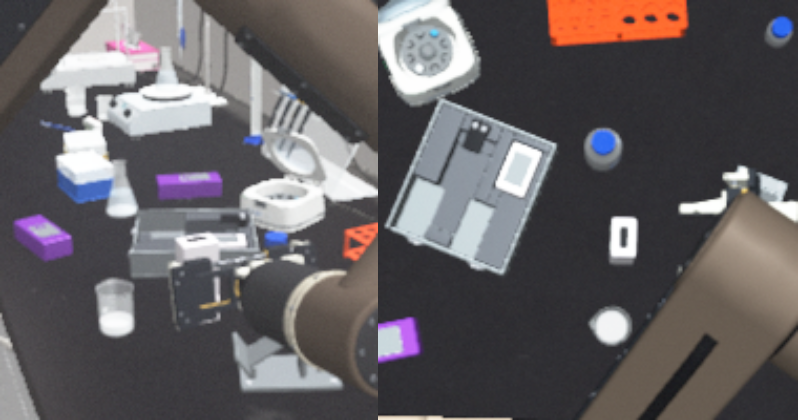

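The meter stands upright at about (622,240) in the right half. Its top end is at z ≈ 130 mm and centred within about 1.5 mm, and the bystanders are untouched. Now go over to the display side and regrip.

```bash
cat >> h.py <<'E'
G2=dict(gx=-.025,gz=.018,a=135,sg=-1)
E
python3 - <<'E'
from h import *
R0=np.array(robot.read_tcp_rot()); p=np.array(robot.read_position())
T=tool(*m_stand_up(XY,BETA),**G2); d=T[1][:,2]
down=np.c_[R0[:,0]*0,T[1][:,1],[0,0,-1.]]; down[:,0]=np.cross(down[:,1],down[:,2])
print(T,R0)
def mv(P,R,v):
    try: robot.servo_line(P,R,speed=v)
    except robot.Unreachable: print('line unreachable -> goto'); robot.goto(P,R)
    rep()
mv(p+[0,-.02,.12],R0,.15)
mv(np.array([.505,-.02,.28]),down,.10)
mv(T[0]-.12*d,T[1],.10)
mv(T[0],T[1],.08)
E
```

```text
(array([ 0.505 , -0.0314,  0.0766]), array([[ 0.    , -1.    ,  0.    ],
       [-0.7071, -0.    , -0.7071],
       [ 0.7071,  0.    , -0.7071]])) [[-0.0004 -1.     -0.0008]
 [-0.2582 -0.0007  0.9661]
 [-0.9661  0.0005 -0.2582]]
 t 20.14 F [-0.1 -0.1 -0.1] w 70.6 q [ -35.   36.    9.  -58. -112.   38.] p [ 0.5046 -0.1171  0.2302]
 t 21.66 F [0.2 0.1 1.2] w 70.0 q [ 20.   3. -15.  -0. -72. -20.] p [ 0.505  -0.0202  0.2799]
 t 23.2 F [-0.5 -0.9  1.2] w 70.5 q [ 49.  23. -32.  29. -74. -67.] p [0.5052 0.0531 0.162 ]
 t 24.85 F [-0.1  0.5  0.5] w 70.2 q [ 41.  26. -44.  38. -60. -72.] p [ 0.5053 -0.031   0.0768]
```

```bash
python3 - <<'E'
from h import *
robot.move_gripper(0.0); rep('grip')
robot.servo_line(*tool(*m_stand_up(XY,BETA,.13),**G2),speed=.12); rep('up')
def mid2(yaw,phi,p):
    R=Rz(yaw)@Ry(phi); return R,np.array(p)-R@np.array([G2['gx'],0,G2['gz']])
try:
    robot.servo_line(*tool(*mid2(-55,115,[.53,-.08,.26]),**G2),speed=.08); rep('mid')
    robot.servo_line(*tool(*m_slope(.07,.004),**G2),speed=.08); rep('above')
except robot.Unreachable as e: rep('unreach '+str(e))
s,ds=robot.grab_frame("side");t,dt=robot.grab_frame("top"); np.savez("ab.npz",ds=ds,dt=dt,s=s,t=t)
cv2.imwrite("pics/ab.png",np.hstack([cv2.resize(s[160:300,240:400],None,fx=2.5,fy=2.5),cv2.resize(t[130:270,280:440],None,fx=2.5,fy=2.5)])[:,:,::-1])
R,p=m_slope(.07,.004)
for n,d in(("side",ds),("top",dt)):
    L=(cloud(n,d).reshape(-1,3)-p)@R
    q=L[(abs(L[:,0])<.075)&(abs(L[:,1])<.045)&(abs(L[:,2]-.018)<.03)]
    print(n,len(q))
    b=q[(abs(q[:,2])<.012)&(q[:,0]>.0)]   # display face
    if len(b)>30:
        A=np.c_[b[:,:2],np.ones(len(b))]; c=np.linalg.lstsq(A,b[:,2],rcond=None)[0]; print(' display slopes deg',np.degrees(c[:2]),'z0',c[2],'x hi',np.percentile(b[:,0],98),'y',np.percentile(b[:,1],[2,98]))
    sd=q[(abs(q[:,1]+.028)<.006)|(abs(q[:,1]-.028)<.006)]; sd=sd[sd[:,0]>.01]
    if len(sd)>20: print(' side face x',np.percentile(sd[:,0],[2,98]),'z',np.percentile(sd[:,2],[2,98]),'y',np.median(sd[:,1]))
E
```

```text
grip t 25.25 F [0.9 1.  1.5] w 56.6 q [ 41.  26. -44.  38. -60. -72.] p [ 0.5052 -0.0312  0.0767]
up t 26.48 F [ 0.4  0.5 -2.3] w 56.3 q [ 42.  16. -36.  33. -74. -62.] p [ 0.5047 -0.0317  0.2059]
mid t 27.73 F [ 0.1 -0.2 -2. ] w 55.9 q [ 25.   0. -35.  25. -54.  -5.] p [ 0.5333 -0.0855  0.2417]
above t 29.82 F [ 0.3  0.  -1.9] w 56.0 q [ -3.  21. -11.  -3. -68.  75.] p [ 0.5305 -0.1995  0.1377]
side 757
 display slopes deg [ 0.5089 -6.8418] z0 0.0008696073953949037 x hi 0.05959120782736731 y [-0.0279  0.0249]
 side face x [0.0109 0.0602] z [-0.0003  0.0335] y -0.024960036629771212
top 566
 display slopes deg [0.3696 1.2068] z0 -0.0003012914111985724 x hi 0.06169119570443231 y [-0.0271  0.0271]
 side face x [0.012  0.0618] z [-0.0042  0.0269] y 0.0229864792715059
```

View pics/ab.png

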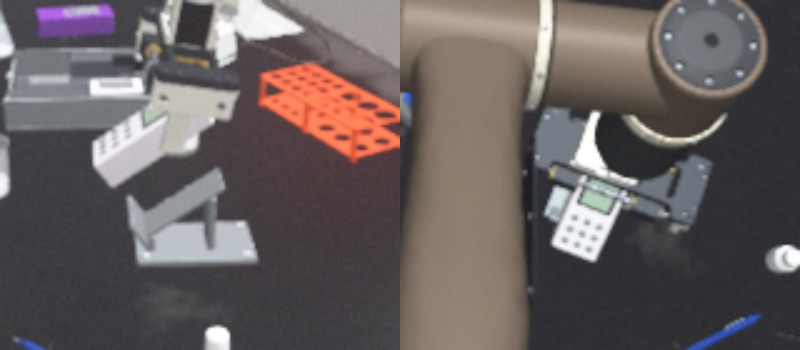

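The meter hangs display up, parallel to the plate at about (150,140) on the left. It is centred to within about 1 mm and within 0.5° of the slope. Now bring it to the ledge and then onto the plate, watching the force.

```bash
python3 - <<'E'
from h import *
go=lambda u,a,v:robot.servo_line(*tool(*m_slope(u,a),**G2),speed=v)
R,_=m_slope(); n=-R[:,2]; up=-R[:,0]
def F():
    f=np.mean([(robot.dwell(.02),robot.read_force())[1] for _ in range(4)],0); return np.array([f@n,f@up])
go(.020,.006,.08); go(.006,.006,.04); f0=F(); print('f0',f0)
a=.006
for a in np.arange(.004,-.0061,-.001):
    go(.006,a,.03); f=F()-f0; print('a',round(a,4),f.round(1))
    if f[1]>3 or f[0]>6: break
for u in np.arange(.004,-.0061,-.001):
    go(u,a,.03); f=F()-f0; print('u',round(u,4),f.round(1))
    if f[0]>3: break
rep('seated')
s,ds=robot.grab_frame("side");t,dt=robot.grab_frame("top")
cv2.imwrite("pics/seat.png",np.hstack([cv2.resize(s[180:280,260:360],None,fx=4,fy=4),cv2.resize(t[150:250,300:400],None,fx=4,fy=4)])[:,:,::-1])
E
```

```text
f0 [-1.9745 -1.2796]
a 0.004 [ 0.3 -0.3]
a 0.003 [0.3 0.4]
a 0.002 [0.6 0.1]
a 0.001 [0.5 0.3]
a 0.0 [-0.2  0.1]
a -0.001 [0.1 1.1]
a -0.002 [1.7 7.3]
u 0.004 [2.1 8.3]
u 0.003 [2.4 7.7]
u 0.002 [2.2 8.3]
u 0.001 [1.8 8.2]
u 0.0 [8.1 9. ]
seated t 35.07 F [ 2.9 -0.9  9.8] w 56.6 q [ -4.  27. -10.  -3. -63.  76.] p [ 0.5644 -0.2119  0.0778]
```

View pics/seat.png

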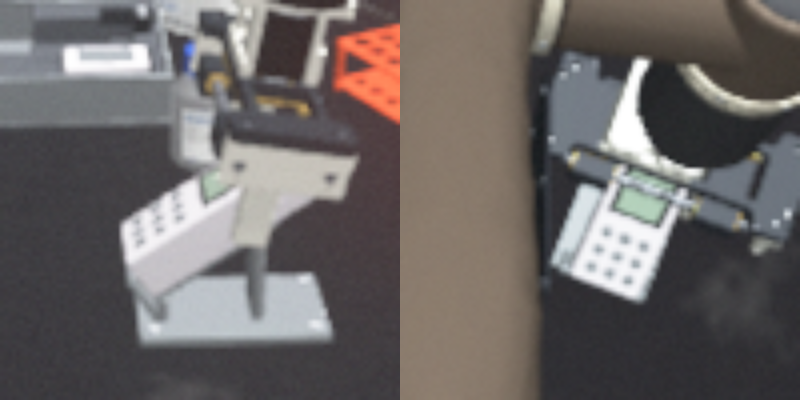

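The meter is seated: ledge contact came at -1.5 mm and plate contact at 0 mm of the prediction. Release, retreat and check.

```bash
python3 - <<'E'
from h import *
robot.move_gripper(.85); robot.dwell(.3); rep('open')
p=np.array(robot.read_position()); R=np.array(robot.read_tcp_rot())
robot.servo_line(p-.10*R[:,2],speed=.10)
robot.servo_line(p-.10*R[:,2]+[.0,.12,.10],speed=.15); rep('clear')
s,ds=robot.grab_frame("side");t,dt=robot.grab_frame("top")
cv2.imwrite("pics/end.png",np.hstack([cv2.resize(s[150:290,210:350],None,fx=2.8,fy=2.8),cv2.resize(t[130:270,270:410],None,fx=2.8,fy=2.8)])[:,:,::-1])
R,p=m_slope()
for n,d in(("side",ds),("top",dt)):
    W=cloud(n,d).reshape(-1,3); L=(W-p)@R
    b=L[(abs(L[:,0])<.06)&(abs(L[:,1])<.035)&(abs(L[:,2])<.010)]
    c=np.linalg.lstsq(np.c_[b[:,:2],np.ones(len(b))],b[:,2],rcond=None)[0]
    print(n,len(b),'slopes',np.degrees(c[:2]),'z0',c[2],'y',np.percentile(b[:,1],[1,99]),cv2.minAreaRect((b[:,:2]*1000).astype(np.float32)))
    Sd=(W-SP)@Rz(SY); k=Sd[(Sd[:,2]>.005)&(Sd[:,2]<.012)&(abs(Sd[:,0])<.075)&(abs(Sd[:,1])<.05)]; print('  base y',np.percentile(k[:,1],[1,99]))
for nm,(u,v) in dict(bottle=(287,170),beaker=(290,255),dropper=(433,234),flask=(150,207)).items():
    w=cloud("top",dt)[v-15:v+15,u-15:u+15].reshape(-1,3); w=w[w[:,2]>.02]; print(nm,len(w),np.median(w,0) if len(w) else '')
E
```

```text
open t 36.05 F [-0.2  0.3  0.5] w 74.9 q [ -4.  27. -10.  -3. -63.  76.] p [ 0.5636 -0.2116  0.0765]
clear t 38.39 F [ 0.6 -0.4 -0.3] w 74.4 q [  6.  17.   3.  -4. -85.  65.] p [ 0.5797 -0.0978  0.2741]
side 540 slopes [ 0.1893 -5.0331] z0 0.00022305478963356967 y [-0.0293  0.0276] ((-0.053760528564453125, -0.07695198059082031), (119.88861846923828, 59.01084518432617), 0.16281414031982422)
  base y [-0.0399  0.0399]
top 561 slopes [ 0.0583 -0.2668] z0 -0.000596374497248261 y [-0.0286  0.0264] ((-0.1658172607421875, -1.1525497436523438), (119.90940856933594, 56.42055130004883), 0.4293883740901947)
  base y [-0.0495  0.0474]
bottle 714 [0.5259 0.018  0.7196]
beaker 743 [0.3693 0.0083 0.7736]
dropper 110 [ 0.4611 -0.4419  0.0512]
flask 273 [0.5216 0.436  0.0489]
```

View pics/end.png

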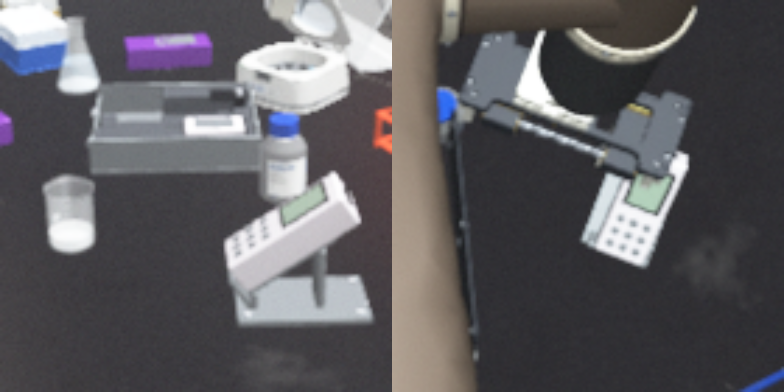

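The meter rests display up on the slope with its foot at the ledge, and the bottle, beaker, pack and case look undisturbed. The gripper is clear, so I'm handing in.

```bash
python3 -c "
from rig import robot
robot.job_done(); print(robot.read_t())"
```

```text
the job is handed in; nothing more can be done
the job is handed in; nothing more can be done
```

The meter now rests display up on the stand, with its keeper end down against the ledge. I handed the job in at about 38.4 s.

**What I did:** I gripped the free end in the finger well and raised it 10°. I then drew the meter 30 mm along its own axis from under the keeper, with the force on the tool staying near the meter's own weight. I stood it on its keeper end on the open table, regripped it from the display side, and turned it onto the slope. It touched the ledge, then the plate, at under 10 N before I let go.

**Last checks, after release and clear of the meter:**
- **Position:** it lies within about 0.2° of the slope and within 1 mm of the expected height. The top view puts it 1.2 mm off centre and the side view 0.1 mm; both are within the calibration.
- **Side-view roll:** the side view's fit also gave a 5° roll across the display, while the top view gave 0.3°. I put that down to the meter's side-edge points being mixed into the fit.
- **Bystanders:** the dropper and flask measured unmoved. The arm hid the bottle and beaker from the top camera at the end, so for those I only have the side picture. They and the pack look undisturbed there.

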